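# Release the bridge locks through the guard windows of a balancing machine

## Robot

A 6-joint arm with a two-finger parallel gripper is mounted at the origin on the work surface. World frame = base frame: x ahead of the robot, y to its left, z up, the work surface at z = 0. Lengths are in mm, angles in degrees, forces in N, time in s.
With the tool pointing down it reaches from about 350 to 850 mm from the base axis. Payload 8.1 kg.
Tool frame: the origin (TCP) lies on the centre line of the jaws, within the pads' length; the fingertips stand 19 mm ahead of it and the grasp point (between the pads) is the TCP; z points along the fingers, y is the line along which they close (so a half turn about z gives the same grasp; the last joint's range is limited). The gripper opens to 85 mm and grips with 20 to 120 N. Pads are 22 mm wide; open, the fingers measure 114 mm over their backs; the gripper's body (76 mm by 85 mm) begins 54 mm behind the grasp point. The pads swing forward as they close: fully open they stand 13 mm farther back than shut.
Start: joints at [-80.925, 7.471, 85.268, -0, 87.261, -4.893], TCP at [144.855, -582.256, 250.292] pointing down, gripper open.
Joint ranges: [-169.43, 169.43], [-51.17, 129.36], [1.28, 143.12], [-76.62, 256.62], [0, 156.53], [-152.29, 152.29]. Speed limits (degrees/s): [136.94, 136.94, 159.86, 180, 180, 180].

## Interface

Orientations are given as [roll, pitch, yaw] about the fixed x, y, z axes, in that order (R = Rz(yaw) Ry(pitch) Rx(roll)).
In Python, from bench import r gives the robot as it stands. The module is installed in compiled form; this text tells all that it offers.
- The arm moves only by the tool servo_tool, never from a script. Its arguments are lists of equal length, an entry for each row: "fingers": the finger opening in m, from 0 to 0.0854; "linear": the shift along the tool's x, y, z in m, a list of three; "rotation": the turn, a rotation vector about the tool's x, y, z in degrees, a list of three. A call has 1 to 10 rows; each row is the pose to reach, as a shift and turn from the pose commanded when the call began, along the tool's axes at that moment; what a row does not reach only later rows make up. A row lasts 1/10 s, in which the tool goes at most 50 mm and 8.59 degrees, less where a joint would pass 70% of its speed; a pose out of reach is approached as far as the arm can. A call with a gripper value outside its range is refused whole. The fingers move at their own pace and stop on an object; "force" is the grip in N (left out, the last holds). Time passes only in rows, so rows that repeat a pose let the fingers close. It gives the time, the measured TCP pose, the force, the opening and the grip force at its end, in the units of the state.
- r.sense(): the state, without advancing time (a new reading comes with each control period).
- r.snapshot(name): name is "scene" or "side" or "wrist"; returns a dict with "frame" (400x640x3 uint8, red, green, blue), "fx", "fy", "cx", "cy" (pixels), "camera_from_world" (4x4, takes a point from world to camera coordinates). Camera axes: x right, y up, looking along -z (the intrinsics and any distortion apply to the point x, -y, -z); pixel columns grow to the right and rows downward; lengths in mm; the calibration is good to about 2 mm. A picture is of the moment at which its call begins. There is no depth.
- r.hand_in(): hands the job in; it is judged then, once.
The state is a dict: "time": time; "joint_pos": joint angles; "qd": joint speeds; "joint_efforts": joint torques, N m; "tool_pos": TCP position; "tcp_rot": TCP orientation; "ft_force": force on the tool from outside, world axes, zero at the start; "wrist_torque": the same for the moment, N m; "finger_gap": finger opening in mm; "grip_force": force on a finger pad.
Only numpy, scipy, OpenCV 4.12 (cv2) and the standard library are available. Lean on these libraries where they do the work, as an engineer would, in place of code of your own. Each camera call takes 0.05 s, during which the arm holds its last target. There are 200 camera calls.

## Task

The rotor lies ready in the balancing machine, but both bearing bridges are still locked. Reach in through the two windows in the top of the guard and press each lock lever fully down onto its stop with the fingertips, in either order, without touching the guard or its window frames, then draw the hand back out. Pick nothing up, and leave the loose tools and parts lying about where they are.

Things in the scene. Friction and masses are not known exactly. Their poses are not given: they have to be found in the camera images.
- balancer: balancing machine: fixed green cast bed, 420 x 540 mm, bed top at z = 50 mm, guard and rotor on it. Origin on the table (z = 0) under the guard's middle; x to its rear (away from the robot), y to its left along the rotor shaft; yaw varies.
- guard: guard, a closed box fixed on the machine, same origin and axes; from 150 mm before to 165 mm behind the origin (x), 235 mm to either side (y). Flat roof at z = 215 mm: front 120 mm grey sheet steel with the two windows, rear clear. Front grey steel, sides and back clear. Neither fingers nor arm may touch it anywhere.
- window_left (a point): centre of the left (+y) window in the guard's roof, level with the top of its raised lip (z = 219 mm). Clear opening 90 mm along the machine's x, 150 mm along its y; the lip around it is 6 mm wide and 4 mm above the roof. Axes as the machine's. Free straight down to the lever.
- window_right (a point): the same for the right (-y) window, 250 mm from the left one.
- pad_left (a point): centre of the top of the black ribbed thumb pad (28 mm in x, 26 in y, 9 thick) on the end of the left lock lever, under the left window. Moves with the lever: about 18 mm below the window lip's top with the lever up, 42 mm below it (z = 177 mm) fully down. In the window's middle in x, up to 18 mm off it in y. y axis as the machine's, z out of the pad's top within 0.25 rad of vertical.
- pad_right (a point): the same for the right lock lever, under the right window.
- lever_left (a joint): angle of the left lock lever (rad): 0 fully up (locked), 0.36 fully down on its stop (unlocked); starts near 0. Its pivot is 65 mm behind the pad (machine +x), axis along y, so the pad goes about 24 mm nearly straight down. About 4 N on the pad moves it; it stays by friction where it is left; the stop is hard.
- lever_right (a joint): the same for the right lock lever.
- wrench: loose open-ended wrench, 158 x 25 x 6 mm, lying on the bed in front of the guard; origin under its middle, x along it. To be left alone.
- compound_tin: loose tin, 48 mm across and 32 mm high, standing on the clear rear half of the guard's roof; origin under its middle. To be left alone.
- tape: loose roll of tape, 60 mm across and 15 mm high, lying flat on the clear rear half of the guard's roof; origin under its middle. To be left alone.
- screwdriver: loose screwdriver lying on the table left of the machine. To be left alone.
- hammer: loose hammer lying on the table right of the machine. To be left alone.
- spare_armature: loose spare armature in a small wooden cradle, 140 mm long and 52 mm high, on the table to the left of the machine; origin under its middle, y along its shaft. To be left alone.

How it is judged (in metres and radians):
At the end, for the whole second after the job is handed in: both lock levers are down on their stops (each joint beyond 0.32 of its 0.36 rad) and stay there; no loose thing is more than 15 mm from where it lay (value of joint each of lever_left, lever_right above 0.32 rad and distance of each of wrench, compound_tin, tape, screwdriver, hammer, spare_armature from where it was at the start of the episode below 0.015 m); the robot touches nothing.
It fails at once if the fingers or the arm touch the guard or a window frame (more than 0.5 N) (contact force between any of the fingers, the arm and guard above 0.5 N).
It fails at once if a loose tool or part is lifted, carried or pushed away (more than 15 mm) (distance of any of wrench, compound_tin, tape, screwdriver, hammer, spare_armature from where it was at the start of the episode above 0.015 m).
It also fails if it takes over 38 s, if anything falls off the work surface, if the arm or the gripper's body presses on something with over 40 N, if the wrist force passes 120 N, or if a joint passes its speed limit or range.

## Working session

There is one attempt and no reset: what is moved stays moved. The work goes in short steps, Python scripts to look and compute and a tool call to move; the robot and the scene stay as the last step left them, time stands still between calls to the robot, and variables do not carry over. Pictures are saved under pics/ and viewed, at most 10 in all, crops included, and the job is handed in when it is done.

Besides the shell and the picture viewer there is one more tool, called after ">>>" as name(argument=value, ...), one argument or row to a line, values as JSON. servo_tool: Moves the arm, as the interface text tells. Its arguments: {"type":"object","properties":{"fingers":{"type":"array","items":{"type":"number"}},"linear":{"type":"array","items":{"type":"array","items":{"type":"number"}}},"rotation":{"type":"array","items":{"type":"array","items":{"type":"number"}}},"force":{"type":"number"}},"required":["fingers","linear","rotation"]}

```bash
mkdir -p pics
python3 - <<'E'
from bench import r
import cv2,pickle
for n in ["scene","side"]:
    s=r.snapshot(n); pickle.dump(s,open(f"{n}.pkl","wb"))
    cv2.imwrite(f"pics/{n}0.png",s["frame"][:,:,::-1])
    print(n,s["fx"],s["cx"],s["cy"],s["camera_from_world"], [k for k in s])
print(r.sense())
E
```

```text
scene 486.48214660446706 325.3419241758518 196.70704070469426 [[-6.43929857e-01  7.65011442e-01 -1.05750932e-02  3.42715477e+02]
 [-5.88619900e-01 -4.86531983e-01  6.45610752e-01  2.55250050e+02]
 [ 4.88754492e-01  4.21952750e-01  7.63593428e-01 -2.03562449e+03]
 [ 0.00000000e+00  0.00000000e+00  0.00000000e+00  1.00000000e+00]] ['frame', 'fx', 'fy', 'cx', 'cy', 'camera_from_world']
side 367.696934256591 317.5838012029801 205.7109541927375 [[-8.60792741e-01 -5.08812819e-01  1.20570326e-02  5.01956241e+02]
 [ 3.05652539e-01 -4.97860639e-01  8.11610319e-01 -2.86747562e+02]
 [-4.06955012e-01  7.02313534e-01  5.84074754e-01 -9.03093104e+02]
 [ 0.00000000e+00  0.00000000e+00  0.00000000e+00  1.00000000e+00]] ['frame', 'fx', 'fy', 'cx', 'cy', 'camera_from_world']
{'time': 0.1, 'joint_pos': array([-8.09254741e+01,  7.51081856e+00,  8.53262079e+01,  6.34834386e-04,
        8.72623559e+01, -4.89359420e+00]), 'qd': array([ 0.08080714, -0.0261605 , -0.1384721 , -0.05671337,  0.02615638,
        0.01210797]), 'joint_efforts': array([ 1.79053509e-04, -5.70949924e+01, -5.01943624e+01, -3.06178372e-04,
        8.15498934e-03,  4.38513712e-05]), 'tool_pos': array([ 144.77159315, -581.76748134,  249.3185585 ]), 'tcp_rot': array([-1.79901034e+02, -9.10960571e-03,  1.39680813e+01]), 'ft_force': array([-0.59291492, -0.72948625,  0.79699057]), 'wrist_torque': array([-0.00552363, -0.00080642, -0.01429905]), 'grip_force': 0.0, 'finger_gap': 84.98793031860268}
```

View pics/scene0.png

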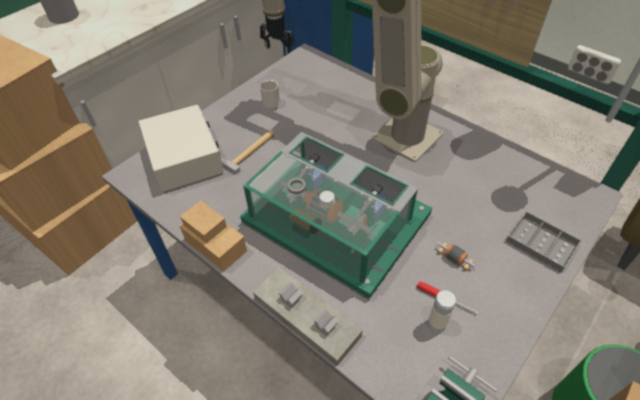

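View pics/side0.png

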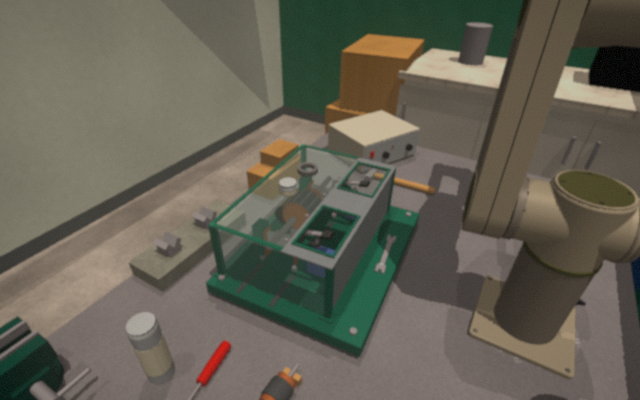

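The scene view shows the windows near (318,155) right and (378,187) left. The side view shows them near (367,178) right and (322,236) left. I'll enlarge both.

Run:
```python
import pickle,cv2,numpy as np
a=pickle.load(open("scene.pkl","rb"))["frame"][130:215,280:430,::-1]
b=pickle.load(open("side.pkl","rb"))["frame"][150:275,270:420,::-1]
cv2.imwrite("pics/c1.png",cv2.resize(a,None,fx=5.3,fy=5.3,interpolation=cv2.INTER_CUBIC))
cv2.imwrite("pics/c2.png",cv2.resize(b,None,fx=4.8,fy=4.8,interpolation=cv2.INTER_CUBIC))
```

```text
(no output)
```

View pics/c1.png

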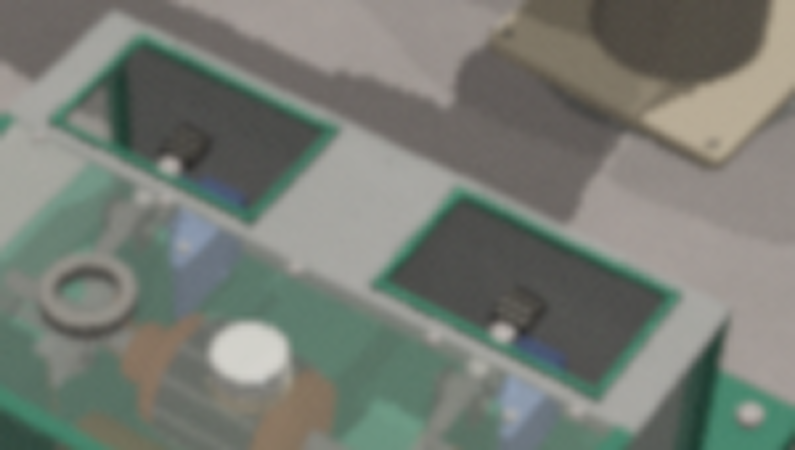

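View pics/c2.png

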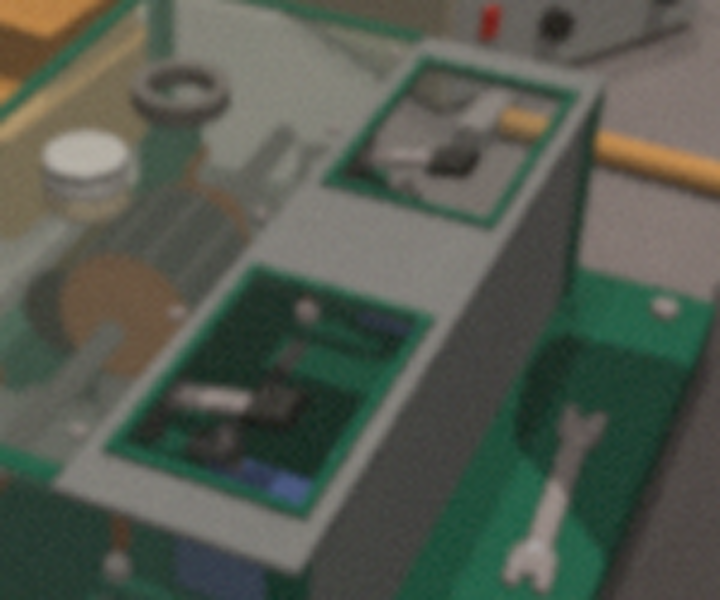

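Lip outer corners read in both crops. Left pad: c1 (520,308), c2 (280,402). Right pad: c1 (187,142), c2 (457,160).

```bash
cat > h.py <<'E'
import numpy as np
def proj(s,P):
    T=np.array(s["camera_from_world"]); c=np.atleast_2d(P)@T[:3,:3].T+T[:3,3]
    return np.c_[s["cx"]-s["fx"]*c[:,0]/c[:,2], s["cy"]+s["fy"]*c[:,1]/c[:,2]]
def back(s,uv,z):
    T=np.array(s["camera_from_world"]); R=T[:3,:3]; o=-R.T@T[:3,3]
    d=R.T@np.array([(uv[0]-s["cx"])/s["fx"],-(uv[1]-s["cy"])/s["fy"],-1])
    return o+d*(z-o[2])/d[2]
def rz(a): return np.array([[np.cos(a),-np.sin(a)],[np.sin(a),np.cos(a)]])
E
python3 - <<'E'
import pickle,numpy as np
from scipy.optimize import least_squares
from h import *
S=[pickle.load(open(n+".pkl","rb")) for n in("scene","side")]
c1=lambda a:np.array(a)/5.3+[280-.4,130-.4]; c2=lambda a:np.array(a)/4.8+[270-.4,150-.4]
# corner order in machine frame: (-x,+/-..) by yaw: (front,right),(front,left),(rear,left),(rear,right)
O=[c1([(460,188),(682,295),(600,398),(373,284)]+[(142,37),(340,128),(250,222),(50,120)]),
   c2([(433,320),(305,515),(105,447),(255,262)]+[(580,97),(493,226),(325,183),(425,57)])]
q=np.array([(-51,-81),(-51,81),(51,81),(51,-81)])
M=np.r_[q+[0,125],q-[0,125]]
W=lambda p:np.c_[M@rz(p[2]).T+p[:2],np.full(8,219)]
for use in ([0],[1],[0,1]):
    f=least_squares(lambda p:np.concatenate([(proj(S[i],W(p))-O[i]).ravel() for i in use]),[450,0,0]);p=f.x
    print(use,p[:2],np.degrees(p[2]),np.sqrt(np.mean(f.fun**2)))
for n,sg,a,b in(("L",1,(520,308),(280,402)),("R",-1,(187,142),(457,160))):
    c=p[:2]+rz(p[2])@[0,125*sg]; print(n,"window",c)
    for s,uv in((S[0],c1(a)),(S[1],c2(b))):
        P=back(s,uv,200)[:2]; print("  pad",P,"in window",rz(p[2]).T@(P-c))
E
```

```text
[0] [473.97973014  47.02594803] 4.913062035532563 0.47169195875253034
[1] [470.3734141   44.06427795] 4.611336989903881 0.5396750494593295
[0, 1] [471.14796593  44.96597666] 4.74086620702956 0.6761227141572079
L window [460.81679853 169.538313  ]
  pad [464.02282286 168.4072017 ] in window [ 3.10156993 -1.3922172 ]
  pad [461.40920414 163.12088341] in window [ 0.0599825  -6.44443551]
R window [481.47913333 -79.60635968]
  pad [485.57369555 -83.74139447] in window [ 3.73879556 -4.45930042]
  pad [480.51633345 -84.46135907] in window [-1.36076833 -4.75881417]
```

>>> servo_tool(
  fingers=[0,0,0,0,0,0,0,0,0,0],
  linear=[
    [0,0,-0.02],
    [0.02,-0.018,-0.04],
    [0.045,-0.04,-0.05],
    [0.07,-0.063,-0.05],
    [0.1,-0.09,-0.05],
    [0.13,-0.117,-0.05],
    [0.16,-0.144,-0.05],
    [0.185,-0.166,-0.05],
    [0.21,-0.189,-0.05],
    [0.224,-0.201,-0.05],
  ],
  rotation=[
    [0,0,0],
    [0,0,0],
    [0,0,0],
    [0,0,0],
    [0,0,0],
    [0,0,0],
    [0,0,0],
    [0,0,0],
    [0,0,0],
    [0,0,0],
  ],
)

```text
time: 1.1
tool_pos: [314.7, -331.0, 300.0]
tcp_rot: [-180.0, -0.0, 14.1]
ft_force: [-0.0, 0.3, 0.8]
finger_gap: -0.1
grip_force: 0.0
```

>>> servo_tool(
  fingers=[0,0,0,0,0,0,0,0,0,0],
  linear=[
    [0.02,-0.018,0],
    [0.045,-0.04,0],
    [0.07,-0.063,0],
    [0.1,-0.09,0],
    [0.13,-0.117,0],
    [0.16,-0.144,0],
    [0.185,-0.166,0],
    [0.21,-0.189,0],
    [0.224,-0.201,0],
    [0.224,-0.201,0],
  ],
  rotation=[
    [0,0,1],
    [0,0,2],
    [0,0,3],
    [0,0,4],
    [0,0,5],
    [0,0,6],
    [0,0,7],
    [0,0,8],
    [0,0,9.2],
    [0,0,9.2],
  ],
)

```text
time: 2.1
tool_pos: [483.2, -82.0, 299.6]
tcp_rot: [-179.9, 0.0, 4.9]
ft_force: [-0.2, -0.6, -0.6]
finger_gap: 0.1
grip_force: 0.0
```

Run:
```python
from bench import r
import cv2,pickle,numpy as np
from h import *
np.set_printoptions(suppress=True,precision=2)
q=r.sense(); print(q["time"],q["tool_pos"],q["tcp_rot"],q["joint_pos"],q["finger_gap"],q["ft_force"])
s=r.snapshot("wrist"); pickle.dump(s,open("w1.pkl","wb"))
cv2.imwrite("pics/w1.png",cv2.resize(s["frame"][:,:,::-1],(800,500),interpolation=cv2.INTER_CUBIC))
c=np.array([481.5,-79.6]);
print(proj(s,np.c_[np.array([(-45,-75),(-45,75),(45,75),(45,-75),(0,0),(0,-4.6)])@rz(.0827).T+c,[219,219,219,219,219,201]])*1.25)
```

```text
2.1 [483.19 -81.96 299.64] [-179.95    0.05    4.91] [-15.65 -10.6   97.9    0.03  92.76  69.44] 0.052995558743509225 [-0.17 -0.58 -0.56]
[[506.16 339.52]
 [279.26 338.55]
 [265.08 202.39]
 [520.67 203.31]
 [392.72 274.99]
 [399.81 265.82]]
```

View pics/w1.png

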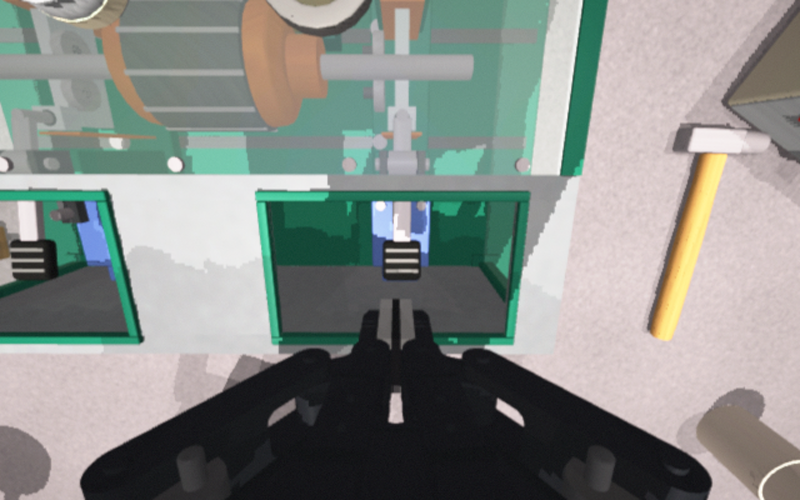

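The wrist view confirms the window: inner corners about (269,202), (521,202), (514,339) and (279,338), within a few px of prediction. The pad is at (402,260), so it is about 3 mm toward -y from the fingers. Next I descend to just above the pad, then press.

>>> servo_tool(
  fingers=[0,0,0,0,0,0,0,0,0,0],
  linear=[
    [0,0.003,0.01],
    [0,0.003,0.025],
    [0,0.003,0.04],
    [0,0.003,0.055],
    [0,0.003,0.065],
    [0,0.003,0.072],
    [0,0.003,0.077],
    [0,0.003,0.081],
    [0,0.003,0.085],
    [0,0.003,0.089],
  ],
  rotation=[
    [0,0,0],
    [0,0,0],
    [0,0,0],
    [0,0,0],
    [0,0,0],
    [0,0,0],
    [0,0,0],
    [0,0,0],
    [0,0,0],
    [0,0,0],
  ],
)

```text
time: 3.15
tool_pos: [483.2, -87.1, 211.9]
tcp_rot: [180.0, -0.1, 4.8]
ft_force: [-1.6, 0.1, 5.4]
finger_gap: 0.2
grip_force: 1.7
```

>>> servo_tool(
  fingers=[0,0,0,0,0,0],
  linear=[
    [0,0,0.003],
    [0,0,0.006],
    [0,0,0.009],
    [0,0,0.012],
    [0,0,0.014],
    [0,0,0.014],
  ],
  rotation=[
    [0,0,0],
    [0,0,0],
    [0,0,0],
    [0,0,0],
    [0,0,0],
    [0,0,0],
  ],
)

```text
time: 3.75
tool_pos: [482.8, -87.1, 197.3]
tcp_rot: [180.0, -0.0, 4.8]
ft_force: [-1.9, -1.0, 4.1]
finger_gap: 0.2
grip_force: 1.9
```

>>> servo_tool(
  fingers=[0,0,0,0],
  linear=[
    [0,0,0.001],
    [0,0,0.002],
    [0,0,0.003],
    [0,0,0.003],
  ],
  rotation=[
    [0,0,0],
    [0,0,0],
    [0,0,0],
    [0,0,0],
  ],
)

```text
time: 4.15
tool_pos: [483.1, -87.1, 196.8]
tcp_rot: [180.0, -0.1, 4.8]
ft_force: [-12.9, 0.7, 21.8]
finger_gap: -0.0
grip_force: 11.8
```

The right lever is on its stop: tip at z about 178 and the force jumped. I'll retract and locate the left pad from the same wrist picture, where it lies at (33,260).

>>> servo_tool(
  fingers=[0,0,0,0,0,0],
  linear=[
    [0,0,-0.01],
    [0,0,-0.03],
    [0,0,-0.055],
    [0,0,-0.08],
    [0,0,-0.1],
    [0,0,-0.1],
  ],
  rotation=[
    [0,0,0],
    [0,0,0],
    [0,0,0],
    [0,0,0],
    [0,0,0],
    [0,0,0],
  ],
)

```text
time: 4.75
tool_pos: [484.4, -87.2, 297.5]
tcp_rot: [179.9, -0.3, 4.8]
ft_force: [-0.3, 0.1, -0.4]
finger_gap: -0.1
grip_force: 0.0
```

Run:
```python
import pickle,numpy as np
from h import *
from bench import r
s=pickle.load(open("w1.pkl","rb"))
for uv in((33,260),(402,260)): print(back(s,np.array(uv)/1.25,201))
q=r.sense();print(q["tool_pos"],q["tcp_rot"],q["ft_force"])
```

```text
[464.60058476 161.88138405 201.        ]
[486.1046706  -85.27592856 201.        ]
[484.41745958 -87.24804191 297.50187475] [179.90275178  -0.31319841   4.77813459] [-0.2844425   0.14481989 -0.38783015]
```

>>> servo_tool(
  fingers=[0,0,0,0,0,0,0,0,0,0],
  linear=[
    [0,-0.02,0],
    [0,-0.05,0],
    [0,-0.085,0],
    [0,-0.12,0],
    [0,-0.155,0],
    [0,-0.19,0],
    [0,-0.22,0],
    [0.001,-0.24,0],
    [0.001,-0.25,0],
    [0.001,-0.25,0],
  ],
  rotation=[
    [0,0,0],
    [0,0,0],
    [0,0,0],
    [0,0,0],
    [0,0,0],
    [0,0,0],
    [0,0,0],
    [0,0,0],
    [0,0,0],
    [0,0,0],
  ],
)

```text
time: 5.75
tool_pos: [462.6, 163.1, 293.2]
tcp_rot: [-180.0, 0.1, 4.9]
ft_force: [-0.3, -0.6, 0.2]
finger_gap: 0.2
grip_force: 0.0
```

Run:
```python
from bench import r
import cv2,pickle,numpy as np
from h import *
q=r.sense(); print(q["time"],q["tool_pos"],q["tcp_rot"])
s=r.snapshot("wrist"); pickle.dump(s,open("w2.pkl","wb"))
cv2.imwrite("pics/w2.png",cv2.resize(s["frame"][:,:,::-1],(800,500),interpolation=cv2.INTER_CUBIC))
c=np.array([460.8,169.5])
print(proj(s,np.c_[np.array([(-45,-75),(-45,75),(45,75),(45,-75)])@rz(.0827).T+c,[219]*4])*1.25, proj(s,[463.5,162.5,201])*1.25,
 proj(s,[486,-85.3,177])*1.25)
```

```text
5.75 [462.57930602 163.05315395 293.15845072] [-1.79998855e+02  8.42207616e-02  4.87341128e+00]
[[502.75962515 344.20637593]
 [269.45099933 343.48782129]
 [253.37517692 203.59433325]
 [517.2047235  204.31356545]] [[397.46164068 265.45325225]] [[743.88984821 253.22109566]]
```

View pics/w2.png

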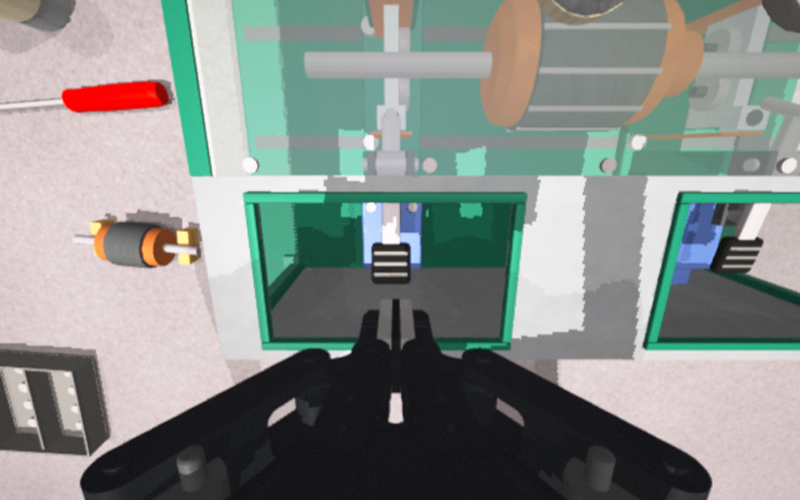

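The left pad is at (391,263), about 3 mm further +y than predicted. The right pad at (740,254) fits its lowered position. I'll descend with a 3 mm correction.

>>> servo_tool(
  fingers=[0,0,0,0,0,0,0,0,0,0],
  linear=[
    [0,-0.003,0.01],
    [0,-0.003,0.025],
    [0,-0.003,0.04],
    [0,-0.003,0.055],
    [0,-0.003,0.063],
    [0,-0.003,0.068],
    [0,-0.003,0.072],
    [0,-0.003,0.075],
    [0,-0.003,0.078],
    [0,-0.003,0.081],
  ],
  rotation=[
    [0,0,0],
    [0,0,0],
    [0,0,0],
    [0,0,0],
    [0,0,0],
    [0,0,0],
    [0,0,0],
    [0,0,0],
    [0,0,0],
    [0,0,0],
  ],
)

```text
time: 6.8
tool_pos: [463.1, 165.4, 213.9]
tcp_rot: [-180.0, -0.1, 4.8]
ft_force: [-1.6, -0.4, 3.7]
finger_gap: 0.1
grip_force: 1.7
```

>>> servo_tool(
  fingers=[0,0,0,0,0,0,0],
  linear=[
    [0,0,0.003],
    [0,0,0.006],
    [0,0,0.009],
    [0,0,0.012],
    [0,0,0.014],
    [0,0,0.015],
    [0,0,0.015],
  ],
  rotation=[
    [0,0,0],
    [0,0,0],
    [0,0,0],
    [0,0,0],
    [0,0,0],
    [0,0,0],
    [0,0,0],
  ],
)

```text
time: 7.5
tool_pos: [462.8, 165.2, 198.0]
tcp_rot: [-180.0, 0.0, 4.8]
ft_force: [-0.9, -0.0, 0.6]
finger_gap: -0.0
grip_force: 0.4
```

>>> servo_tool(
  fingers=[0,0,0,0,0],
  linear=[
    [0,0,0.001],
    [0,0,0.002],
    [0,0,0.003],
    [0,0,0.004],
    [0,0,0.004],
  ],
  rotation=[
    [0,0,0],
    [0,0,0],
    [0,0,0],
    [0,0,0],
    [0,0,0],
  ],
)

```text
time: 8.0
tool_pos: [463.1, 165.3, 197.0]
tcp_rot: [-180.0, -0.1, 4.8]
ft_force: [-11.9, -3.4, 22.3]
finger_gap: 0.1
grip_force: 11.7
```

The left lever is on its stop too. I'll retract and check.

>>> servo_tool(
  fingers=[0,0,0,0,0,0,0],
  linear=[
    [0,0,-0.01],
    [0,0,-0.03],
    [0,0,-0.055],
    [0,0,-0.08],
    [0,0,-0.1],
    [0,0,-0.1],
    [0,0,-0.1],
  ],
  rotation=[
    [0,0,0],
    [0,0,0],
    [0,0,0],
    [0,0,0],
    [0,0,0],
    [0,0,0],
    [0,0,0],
  ],
)

```text
time: 8.7
tool_pos: [463.1, 165.1, 294.1]
tcp_rot: [180.0, -0.0, 4.8]
ft_force: [-0.0, 0.5, -0.2]
finger_gap: -0.1
grip_force: 0.0
```

Run:
```python
from bench import r
import cv2,numpy as np
from h import *
s=r.snapshot("wrist")
cv2.imwrite("pics/w3.png",cv2.resize(s["frame"][:,:,::-1],(800,500),interpolation=cv2.INTER_CUBIC))
for z in(177,201): print(z,proj(s,[[464.8,166,z],[486,-85.3,z]])*1.25)
print(r.sense()["tool_pos"],r.sense()["ft_force"])
```

```text
177 [[395.52555597 253.56689481]
 [745.38148033 253.41923398]]
201 [[395.48007521 263.9472296 ]
 [780.8737303  263.8058263 ]]
[462.57002691 165.05372979 293.14832581] [ 1.42584466 -0.44861794 -0.8457528 ]
```

View pics/w3.png

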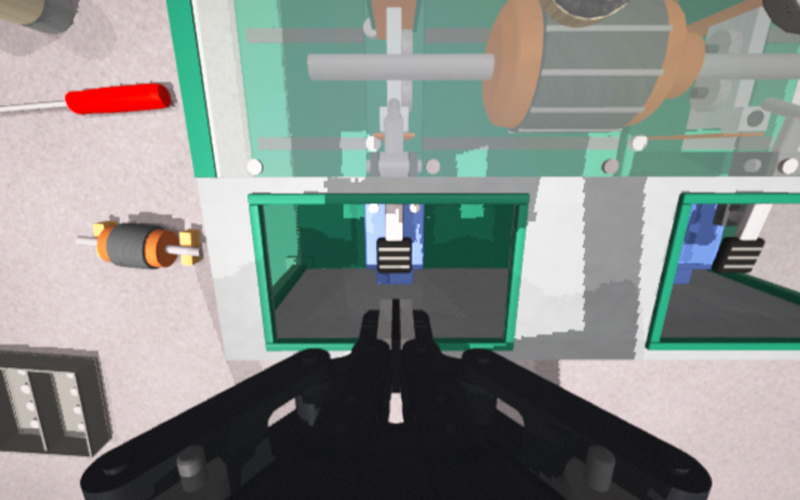

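The left pad is now at (394,254) and the right at (743,254). Both match the lowered height of 177 mm. The hand is clear, so I'll hand in.

```bash
python3 -c "
from bench import r
print(r.hand_in())"
```

```text
the job is handed in; nothing more can be done
None
```

I pressed both lock levers down onto their stops (about 22 N on each), and the last wrist picture shows both pads at their lowered height. The hand is back out above the guard, no move met any unexpected contact force, and the job is handed in at about 9 s; no verdict came back.

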